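# Park the rotor nut in its pocket

## Robot

A 6-joint arm with a two-finger parallel gripper is mounted at the origin on the work surface. World frame = base frame: x ahead of the robot, y to its left, z up, the work surface at z = 0. Lengths are in m, angles in rad, forces in N, time in s.
With the tool pointing down it reaches from about 0.325 to 0.775 m from the base axis. Payload 9.3 kg.
Tool frame: the origin (TCP) lies between the finger pads, 19 mm behind the fingertips; this is the grasp point; z points along the fingers, y is the line along which they close (so a half turn about z gives the same grasp; the last joint's range is limited). The gripper opens to 85 mm and grips with 20 to 120 N. Pads are 22 mm wide; open, the fingers measure 114 mm over their backs; the gripper's body (76 mm by 85 mm) begins 54 mm behind the grasp point. The pads swing forward as they close: fully open they stand 13 mm farther back than shut.
Start: joints at [-1.406, 0.259, 0.021, 1.334, 0, 1.418], TCP at [0.172, -0.522, 0.25] pointing down, gripper open.
Joint ranges: [-3.04, 3.04], [-0.91, 1.82], [-1.04, 1.36], [-1.92, 1.95], [-1.52, 1.45], [-3.14, 3.14]. Speed limits (rad/s): [2.22, 2.22, 2.79, 3.14, 3.14, 3.14].

## Interface

Orientations are given as a rotation vector (axis times angle).
In Python, from rig import r, cams, close_job, spotter gives the robot as it stands.
- The arm moves only by the tool move_arm, never from a script. Its argument "increments" is a list of rows, each an object of numbers: "tx", "ty", "tz": the shift along the world's x, y, z in mm; "wx", "wy", "wz": the turn, a rotation vector about the world's x, y, z in rad; "grip": the finger opening in mm, from 0 to 85.4. In form: [{"tx": .., "ty": .., "tz": .., "wx": .., "wy": .., "wz": .., "grip": ..}, ...]. A call has 1 to 5 rows; each row is the pose to reach, as a shift and turn from the pose commanded when the call began; what a row does not reach only later rows make up. A row lasts 1/10 s, in which the tool goes at most 50 mm and 8.59 degrees, less where a joint would pass 70% of its speed; a pose out of reach is approached as far as the arm can. A call with a gripper value outside its range is refused whole. The fingers move at their own pace and stop on an object; "newtons" is the grip in N (left out, the last holds). Time passes only in rows, so rows that repeat a pose let the fingers close. It gives the time, the measured TCP pose, the force, the opening and the grip force at its end, in the units of the state.
- r.read_state(): the state, without advancing time (a new reading comes with each control period).
- cams.capture(name): name is "scene" or "top" or "wrist"; returns the picture (400x640x3 uint8, red, green, blue); there is no depth.
- cams.camera_info(name): a dict with "K" (3x3 intrinsics, pixels), "origin" and "orientation" of the camera in the world; the wrist camera has in their place "hand_eye" (4x4, takes a point from camera to tool coordinates, whose origin is the TCP and whose axes are the flange's). Camera axes: x right, y down, z forward; pixel columns grow to the right and rows downward; lengths in m; the calibration is good to about 2 mm. A picture is of the moment at which its call begins: read the wrist's pose just before it. camera_info takes no time and is no camera call.
- close_job(): hands the job in; it is judged then, once.
Trained networks look in the newest picture that a camera, given by its name, has taken for a name from the list of things; names that differ only in an ending like _2 or _b are one class to them, and where a whole thing is asked for, a point or a joint stands for the part that bears it (a point fixed in the world has none). Each returns a list of dicts, best first, with "p" (0 to 1); they miss things now and then, are a little off and sometimes report something else, mostly with a low value. They report only what shows in the picture. A call takes as long as a camera call.
- spotter.masks_of(thing, camera): "region" (400x640 bool, what is visible of it) and "bbox" ([left, top, right, bottom] in pixels, round what is visible of it).
The state is a dict: "clock": time; "joint_positions": joint angles; "joint_velocities": joint speeds; "joint_efforts": joint torques, N m; "position": TCP position; "tcp_rot": TCP orientation; "contact_force": force on the tool from outside, world axes, zero at the start; "torque": the same for the moment, N m; "finger_gap": opening from 0.0 (shut) to 1.0 (fully open); "gripper_force": force on a finger pad.
Only numpy, scipy, OpenCV 4.12 (cv2) and the standard library are available. Lean on these libraries where they do the work, as an engineer would, in place of code of your own. Each camera call takes 0.05 s, during which the arm holds its last target. There are 200 camera calls.

## Task

A steel flange nut from the centrifuge rotor lies loose on the aluminium service deck. Nudge it along the deck from behind (push it; do not lift it and do not take it between the fingers) until it drops into the round pocket, then press down on its flat top until it is fully home on the hidden ledge and will go no deeper, ending with a firm steady press of roughly 12 to 18 N for half a second. Never load the nut with more than 22 N, leave the spacer, the thumbscrew and everything else where they are, and back away from the nut.

Things in the scene. Friction and masses are not known exactly. Their poses are not given: they have to be found in the camera images.
- nut: Bare steel closed-top flange nut, about 130 g: a round flange 42 mm in diameter and 9 mm high with a hexagonal body above it (31 mm over the corners), flat solid top 23 mm above the underside. Origin: centre of the underside. z up. It slides on its flange with little force (around 1 N). It lies in one of three places around the pocket, about 80 to 120 mm from it.
- pocket (a point): Centre of the mouth of the round pocket, level with the deck's top face, 26 mm above the bench. Pocket 46 mm in diameter, rim chamfered 2 mm. In it a black pad, 32 mm in diameter, lies 3 to 5 mm below the deck's top at the start; around the pad a hard ledge stops the nut. How deep the ledge lies is not measured and differs from start to start: 8.5 to 17 mm below the deck's top.
- deck: Fixed aluminium service deck, a plate 300 x 300 x 26 mm with a single pocket at its centre. Origin: centre of its underside, on the bench; z up, x and y along its edges. The pad in the pocket is held by friction: it goes down steadily under 5 to 6 N and stays where it is left. When the nut meets the ledge the force climbs steeply: that is fully home.
- spacer: Loose plain steel ring on the deck, 38 mm outside, 22 mm inside, 14 mm high, in another of the three places. Origin: centre of the underside. Leave it alone.
- thumbscrew: Loose dark thumbscrew standing on its head on the deck, head 30 mm in diameter and 10 mm high, shank 10 mm in diameter, 32 mm high in all, in the third place. Origin: centre of the underside. Leave it alone.
- tube_rack: White rack of tubes fixed on the bench to the robot's left, 100 x 210 mm, 53 mm high. Origin: centre of the underside.
- beaker: Open glass beaker on the bench, far left, 70 mm in diameter, 90 mm high. Origin: centre of the underside. Leave it alone.
- tip_box: Blue pipette tip box with clear lid on the bench to the right, 89 x 124 mm, 82 mm high. Origin: centre of the underside. Leave it alone.
- reagent: Amber bottle on the bench, far right, 60 mm in diameter, 120 mm high. Origin: centre of the underside. Leave it alone.
- spanner: Spanner lying on the bench, front right. Leave it alone.
- pipette: White pipette lying on the bench, front left, 250 mm long, about 32 mm high. Leave it alone.

How it is judged:
By the outcome, as a careful person would: the job done as asked, in the order asked, and still so for the second after the job is handed in, with the robot touching nothing.
It also fails if it takes over 64 s, if anything falls off the work surface, if the arm or the gripper's body presses on something with over 40 N, if the wrist force passes 120 N, or if a joint passes its speed limit or range.

## Working session

There is one attempt and no reset: what is moved stays moved. The work goes in short steps, Python scripts to look and compute and a tool call to move; the robot and the scene stay as the last step left them, time stands still between calls to the robot, and variables do not carry over. Pictures are saved under pics/ and viewed, at most 10 in all, crops included, and the job is handed in when it is done.

Besides the shell and the picture viewer there is one more tool, called after "Call:" as a command line: name --argument value ..., lists and objects as JSON in quotes. move_arm: Moves the arm, as the interface text tells. Its arguments: {"type":"object","properties":{"increments":{"type":"array"},"newtons":{"type":"number"}},"required":["increments"]}

```bash
mkdir -p pics
cat > h.py <<'E'
import numpy as np, cv2
from scipy.spatial.transform import Rotation as R
from rig import r, cams, close_job, spotter
def cam(name):
    i=cams.camera_info(name); K=np.array(i["K"])
    if "hand_eye" in i:
        s=r.read_state(); T=np.eye(4); T[:3,:3]=R.from_rotvec(s["tcp_rot"]).as_matrix(); T[:3,3]=s["position"]
        H=T@np.array(i["hand_eye"]); return K,H[:3,3],H[:3,:3]
    o=np.array(i["orientation"])
    return K,np.array(i["origin"]),(o if o.shape==(3,3) else R.from_rotvec(o).as_matrix())
def ray(c,uv,z):
    K,o,M=c; d=M@np.linalg.solve(K,[uv[0],uv[1],1]); return o+d*(z-o[2])/d[2]
def proj(c,p):
    K,o,M=c; q=K@(M.T@(np.array(p)-o)); return q[:2]/q[2]
def shot(name,fn):
    c=cam(name); im=cams.capture(name); cv2.imwrite("pics/"+fn,im[:,:,::-1]); return c,im
E
python3 - <<'E'
from h import *
print(r.read_state()); print(cams.camera_info("top"))
c,im=shot("top","t1.png")
for t,z in [("nut",.049),("spacer",.04),("thumbscrew",.036),("pocket",.026),("deck",.026)]:
    for m in spotter.masks_of(t,"top")[:2]:
        b=m["bbox"]; u=[(b[0]+b[2])/2,(b[1]+b[3])/2]; print(t,m["p"],b,ray(c,u,z),m["region"].sum())
E
```

```text
{'clock': 0.0, 'joint_positions': array([-1.40563597e+00,  2.59201084e-01,  2.07578050e-02,  1.33369574e+00,
       -1.77600798e-05,  1.41820622e+00]), 'joint_velocities': array([ 0.00051109,  0.00084145,  0.00028774, -0.00101914, -0.00028823,
        0.00030104]), 'joint_efforts': array([-2.95774051e-03, -5.55627823e+01,  3.44539726e+01,  1.35589385e-02,
       -1.93182514e-04,  1.18294179e-05]), 'position': array([ 0.17179023, -0.52221364,  0.24935976]), 'tcp_rot': array([-3.10070133e+00, -4.96811781e-01,  4.11351770e-05]), 'contact_force': array([-0.09203535,  0.73890112, -0.30889286]), 'torque': array([ 0.00902865, -0.02096642, -0.01201694]), 'gripper_force': 0.0, 'finger_gap': 0.9970402421600494}
{'K': array([[400.8825047 ,   0.        , 321.04763246],
       [  0.        , 400.8825047 , 201.4550419 ],
       [  0.        ,   0.        ,   1.        ]]), 'origin': array([ 0.40438885, -0.02871344,  1.08715198]), 'orientation': array([-2.16329016,  2.11286687, -0.14370589])}
nut 0.78 [354.1, 225.1, 367.9, 244.2] [ 0.47456731 -0.11783153  0.049     ] 204
nut 0.73 [134.2, 228.8, 199.3, 301.0] [0.38511692 0.37989474 0.049     ] 685
spacer 0.51 [300.3, 186.7, 312.0, 198.2] [0.58348267 0.02770876 0.04      ] 138
thumbscrew 0.44 [366.2, 169.2, 375.9, 180.3] [ 0.63604843 -0.14421691  0.036     ] 97
thumbscrew 0.16 [278.8, 136.2, 408.8, 265.4] [ 0.56396469 -0.07255249  0.036     ] 11977
pocket 0.58 [279.9, 134.7, 408.0, 265.7] [ 0.56711542 -0.07334444  0.026     ] 11968
deck 0.67 [366.3, 169.3, 375.4, 179.5] [ 0.63920552 -0.14477084  0.026     ] 101
deck 0.63 [280.1, 135.2, 409.9, 265.4] [ 0.56690837 -0.07615585  0.026     ] 11745
```

Run:
```python
from h import *
im=cv2.imread("pics/t1.png"); cv2.imwrite("pics/t1c.png",cv2.resize(im[120:280,260:430],None,fx=3.5,fy=3.5,interpolation=cv2.INTER_CUBIC))
c,im=shot("scene","s1.png")
```

```text
(no output)
```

View pics/t1c.png

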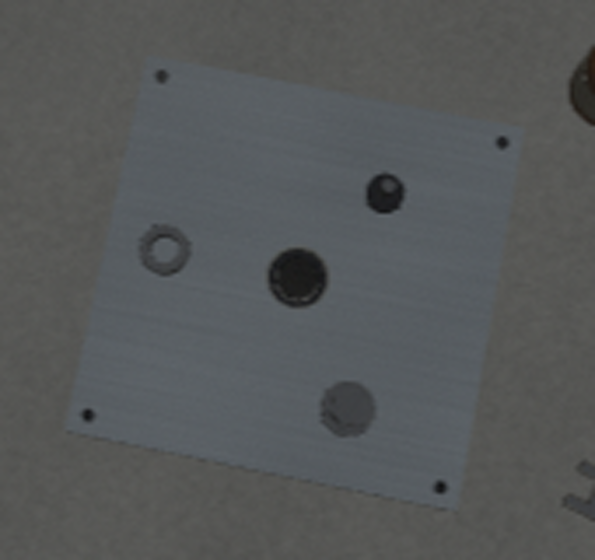

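View pics/s1.png

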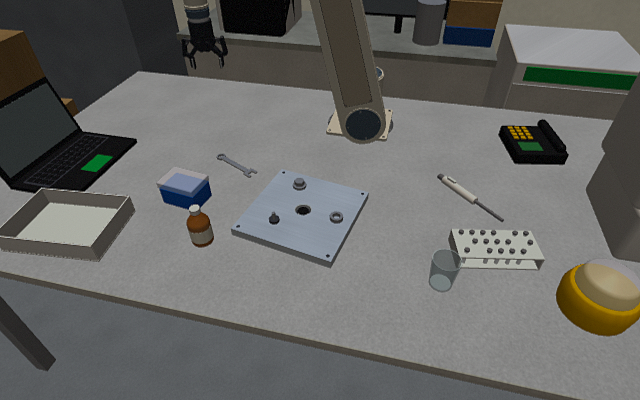

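Top view: the nut is at about px (359,237), the pocket at (345,199), the spacer at (307,191) and the thumbscrew at (370,175). The nut is on the robot side of the pocket, so I push it in roughly +x. The scene view confirms this. I'll go above for a wrist look.

Call:
move_arm --increments '[{"tx": 25, "ty": 38}, {"tx": 50, "ty": 75}, {"tx": 75, "ty": 112}, {"tx": 100, "ty": 149}, {"tx": 125, "ty": 186, "grip": 16}]'

```text
schema error: expected keys tx, ty, tz, wx, wy, wz, grip
```

Call:
move_arm --increments '[{"tx": 25, "ty": 38}, {"tx": 50, "ty": 76}, {"tx": 75, "ty": 114}, {"tx": 100, "ty": 150}, {"tx": 125, "ty": 186}]'

```text
schema error: expected keys tx, ty, tz, wx, wy, wz, grip
```

Run:
```python
from h import *
import time
s=r.read_state(); print(s["position"],s["tcp_rot"],s["finger_gap"],s["joint_positions"],s["clock"])
print(cams.camera_info("wrist")["hand_eye"])
c,im=shot("wrist","w1.png")
print("proj nut,pocket,tcp",proj(c,[.4746,-.1178,.049]),proj(c,[.567,-.092,.026]),proj(c,s["position"]))
for t,z in [("nut",.049),("spacer",.04),("pocket",.026)]:
    for m in spotter.masks_of(t,"wrist")[:2]:
        b=m["bbox"]; u=[(b[0]+b[2])/2,(b[1]+b[3])/2]; print(t,m["p"],b,ray(c,u,z))
```

```text
[ 0.1718484  -0.5224072   0.24983393] [-3.10170788e+00 -4.97056121e-01 -4.99857774e-06] 0.9999859759624687 [-1.40560058e+00  2.58750049e-01  2.13395277e-02  1.33369580e+00
  5.13383342e-06  1.41818937e+00] 0.35
[[ 2.90368224e-05 -9.54769250e-01 -2.97347738e-01  7.44427984e-02]
 [ 9.99999839e-01  1.96323152e-04 -5.32731448e-04  9.13680843e-04]
 [ 5.67011851e-04 -2.97347675e-01  9.54769102e-01 -1.23639631e-01]
 [ 0.00000000e+00  0.00000000e+00  0.00000000e+00  1.00000000e+00]]
proj nut,pocket,tcp [-120.99939316 -441.36729427] [-128.34714996 -616.08842848] [317.96123587 275.14263644]
```

View pics/w1.png

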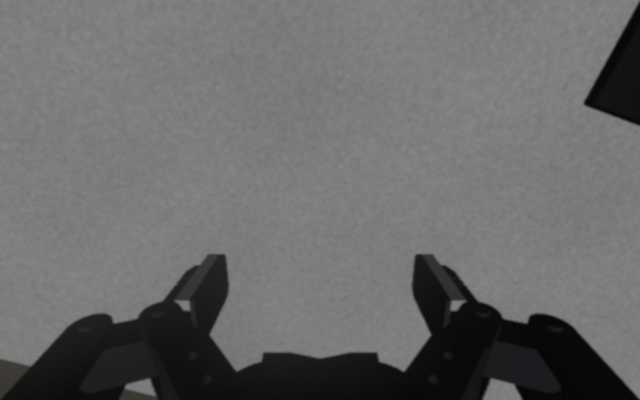

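The arm hasn't moved: the picture shows only bench and open fingers, because every row needs all seven keys.

Call:
move_arm --increments '[{"tx": 25, "ty": 38, "tz": 0, "wx": 0, "wy": 0, "wz": 0, "grip": 16}, {"tx": 50, "ty": 75, "tz": 0, "wx": 0, "wy": 0, "wz": 0, "grip": 16}, {"tx": 75, "ty": 112, "tz": 0, "wx": 0, "wy": 0, "wz": 0, "grip": 16}, {"tx": 100, "ty": 149, "tz": 0, "wx": 0, "wy": 0, "wz": 0, "grip": 16}, {"tx": 125, "ty": 186, "tz": 0, "wx": 0, "wy": 0, "wz": 0, "grip": 16}]' --newtons 20

```text
clock: 1.05
position: [0.2974, -0.3349, 0.2501]
tcp_rot: [3.102, 0.496, 0.0]
contact_force: [1.2, -0.9, -0.2]
finger_gap: 0.19
gripper_force: 0.0
```

Call:
move_arm --increments '[{"tx": 25, "ty": 38, "tz": 0, "wx": 0, "wy": 0, "wz": 0, "grip": 16}, {"tx": 50, "ty": 76, "tz": 0, "wx": 0, "wy": 0, "wz": 0, "grip": 16}, {"tx": 75, "ty": 114, "tz": 0, "wx": 0, "wy": 0, "wz": 0, "grip": 16}, {"tx": 100, "ty": 150, "tz": 0, "wx": 0, "wy": 0, "wz": 0, "grip": 16}, {"tx": 125, "ty": 186, "tz": 0, "wx": 0, "wy": 0, "wz": 0, "grip": 16}]'

```text
clock: 1.55
position: [0.4226, -0.1488, 0.2503]
tcp_rot: [3.101, 0.497, 0.001]
contact_force: [0.5, -0.5, 0.5]
finger_gap: 0.188
gripper_force: 0.0
```

```bash
cat > look.py <<'E'
from h import *
import sys
s=r.read_state(); print(s["position"],s["tcp_rot"],s["finger_gap"],s["contact_force"],s["clock"])
c,im=shot("wrist",sys.argv[1])
print("tcp",proj(c,s["position"]))
for t,z in [("nut",.049),("spacer",.04),("thumbscrew",.036),("pocket",.026)]:
    for m in spotter.masks_of(t,"wrist")[:2]:
        b=m["bbox"]; u=[(b[0]+b[2])/2,(b[1]+b[3])/2]; print(t,m["p"],b,ray(c,u,z))
E
python3 look.py w2.png
```

```text
[ 0.42256394 -0.14875446  0.25031802] [3.10141644e+00 4.96960878e-01 1.03825029e-03] 0.18814391351388957 [ 0.52885021 -0.47515794  0.46360172] 1.55
tcp [317.96178757 275.14263096]
nut 0.56 [283.7, 96.4, 325.4, 136.3] [ 0.47290203 -0.11709007  0.049     ]
pocket 0.87 [102.6, 0.0, 476.3, 201.0] [ 0.48188665 -0.09658033  0.026     ]
```

View pics/w2.png

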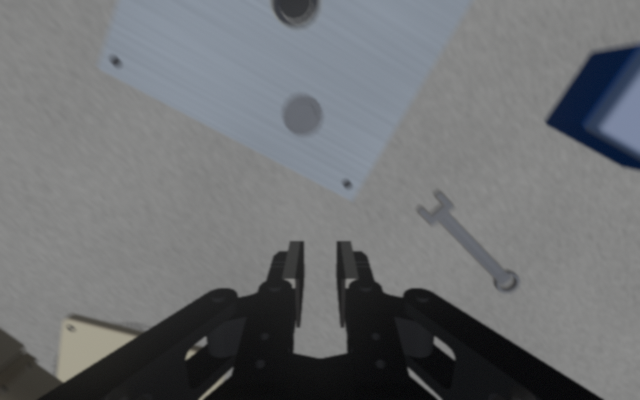

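Wrist view: the nut is at px (302,115), and the pocket is at the top edge near (295,5). I'll shift forward to see both.

Call:
move_arm --increments '[{"tx": 30, "ty": 12, "tz": 0, "wx": 0, "wy": 0, "wz": 0, "grip": 16}, {"tx": 55, "ty": 25, "tz": 0, "wx": 0, "wy": 0, "wz": 0, "grip": 16}, {"tx": 55, "ty": 25, "tz": 0, "wx": 0, "wy": 0, "wz": 0, "grip": 16}, {"tx": 55, "ty": 25, "tz": 0, "wx": 0, "wy": 0, "wz": 0, "grip": 16}]'

```text
clock: 2.2
position: [0.4764, -0.1265, 0.2496]
tcp_rot: [-3.102, -0.495, 0.002]
contact_force: [0.6, 0.5, 0.2]
finger_gap: 0.183
gripper_force: 0.0
```

```bash
cat >> look.py <<'E'
# pocket: dark disc; rectify deck plane at 2 px/mm and fit circle
x0,y0=.42,-.2; S=2000
pts=np.float32([[x0,y0],[x0+.2,y0],[x0+.2,y0+.2],[x0,y0+.2]])
src=np.float32([proj(c,[*p,.026]) for p in pts]); dst=np.float32([[(p[0]-x0)*S,(p[1]-y0)*S] for p in pts])
w=cv2.warpPerspective(im,cv2.getPerspectiveTransform(src,dst),(400,400))
g=cv2.cvtColor(w,cv2.COLOR_RGB2GRAY); cv2.imwrite("pics/rect_"+sys.argv[1],w[:,:,::-1])
cc=cv2.HoughCircles(cv2.medianBlur(g,5),cv2.HOUGH_GRADIENT,1.2,60,param1=80,param2=18,minRadius=36,maxRadius=52)
for q in ([] if cc is None else cc[0][:5]): print("circ",q[0]/S+x0,q[1]/S+y0,"r mm",q[2]/2, g[int(q[1])%400,int(q[0])%400])
n,l,st,ce=cv2.connectedComponentsWithStats((g<70).astype(np.uint8))
for i in range(1,n):
    if st[i,4]>600: print("dark",ce[i]/S+[x0,y0],st[i,2:4]/2,st[i,4])
E
python3 look.py w3.png
```

```text
[ 0.47638413 -0.12650847  0.24962362] [-3.10202311e+00 -4.95387199e-01  1.60111650e-03] 0.1828610002678289 [0.61267966 0.49848344 0.24807276] 2.2
tcp [317.95758077 275.1463454 ]
nut 0.68 [287.4, 150.3, 326.9, 191.7] [ 0.47449534 -0.11384412  0.049     ]
nut 0.47 [116.8, 0.0, 512.8, 247.6] [ 0.52274605 -0.1066655   0.049     ]
spacer 0.6 [186.1, 0.9, 228.2, 35.2] [0.58262171 0.01854992 0.04      ]
thumbscrew 0.94 [369.7, 1.7, 404.5, 36.0] [ 0.63540457 -0.1419994   0.036     ]
pocket 0.56 [117.1, 0.0, 514.9, 247.1] [ 0.52163468 -0.10797811  0.026     ]
circ 0.57089996 -0.0779 r mm 21.96 59
circ 0.4701 -0.1169 r mm 21.24 104
dark [ 0.57102151 -0.07729639] [43.  42.5] 5206
dark [ 0.61602243 -0.01155343] [11.  33.5] 758
```

View pics/rect_w3.png

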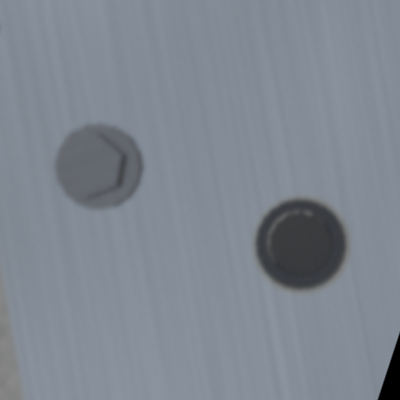

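Rectified view (2 px/mm): the nut flange is at (98,166) with r 21 mm, and the pocket is at (301,243). With the height correction the nut is at about (0.472,-0.116) and the pocket at (0.571,-0.078). I'll go behind the nut, turn 0.055 rad and descend.

Call:
move_arm --increments '[{"tx": -30, "ty": -5, "tz": 0, "wx": 0, "wy": 0, "wz": 0.03, "grip": 16}, {"tx": -56, "ty": -11, "tz": -20, "wx": 0, "wy": 0, "wz": 0.055, "grip": 16}, {"tx": -56, "ty": -11, "tz": -65, "wx": 0, "wy": 0, "wz": 0.055, "grip": 16}, {"tx": -56, "ty": -11, "tz": -110, "wx": 0, "wy": 0, "wz": 0.055, "grip": 16}, {"tx": -56, "ty": -11, "tz": -150, "wx": 0, "wy": 0, "wz": 0.055, "grip": 16}]'

```text
clock: 2.95
position: [0.42, -0.1367, 0.0988]
tcp_rot: [3.087, 0.58, 0.001]
contact_force: [0.0, 0.1, 0.4]
finger_gap: 0.192
gripper_force: 0.0
```

Call:
move_arm --increments '[{"tx": 0, "ty": 0, "tz": -20, "wx": 0, "wy": 0, "wz": 0, "grip": 16}, {"tx": 0, "ty": 0, "tz": -35, "wx": 0, "wy": 0, "wz": 0, "grip": 16}, {"tx": 0, "ty": 0, "tz": -45, "wx": 0, "wy": 0, "wz": 0, "grip": 16}, {"tx": 0, "ty": 0, "tz": -51, "wx": 0, "wy": 0, "wz": 0, "grip": 16}, {"tx": 0, "ty": 0, "tz": -51, "wx": 0, "wy": 0, "wz": 0, "grip": 16}]'

```text
clock: 3.45
position: [0.4207, -0.1365, 0.0488]
tcp_rot: [-3.087, -0.582, 0.0]
contact_force: [0.1, 0.3, -0.2]
finger_gap: 0.185
gripper_force: 0.0
```

Run:
```python
from h import *
s=r.read_state(); p=s["position"]; print(p,s["tcp_rot"],s["contact_force"])
M=R.from_rotvec(s["tcp_rot"]).as_matrix(); print(M[:,0],M[:,2])
c,im=shot("wrist","w4.png")
print(proj(c,[.472,-.1163,.049]),proj(c,[.571,-.078,.026]))
t,im=shot("top","t2.png"); print("top pocket",ray(t,[345.1,199.1],.026),"nut",ray(t,[359.4,236.9],.042))
```

```text
[ 0.42071025 -0.13653912  0.04883959] [-3.08704541e+00 -5.81777968e-01  3.31717460e-04] [ 0.05301193  0.27351594 -0.15315812]
[ 9.31403546e-01  3.63988195e-01 -1.69534202e-04] [-2.45542472e-04  1.62546301e-04 -9.99999957e-01]
[317.4456685  150.39339243] [ 318.31111754 -154.83512524]
top pocket [ 0.57016335 -0.07637242  0.026     ] nut [ 0.46910181 -0.11433717  0.042     ]
```

View pics/w4.png

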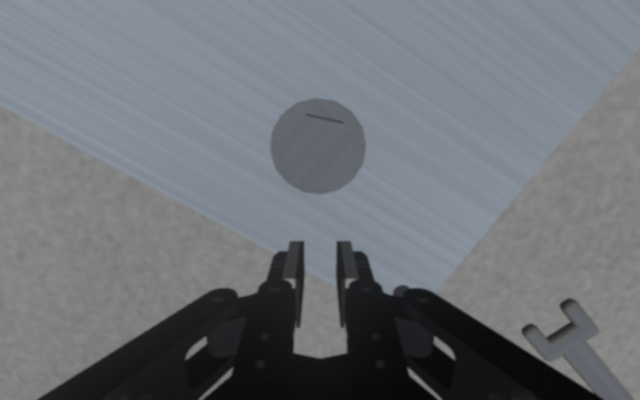

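The nut is at px (318,146), centred on the finger gap with the pocket straight ahead. Now I push it along (0.930, 0.367).

Call:
move_arm --increments '[{"tx": 9.3, "ty": 3.7, "tz": 0, "wx": 0, "wy": 0, "wz": 0, "grip": 16}, {"tx": 16.7, "ty": 6.6, "tz": 0, "wx": 0, "wy": 0, "wz": 0, "grip": 16}, {"tx": 22.3, "ty": 8.8, "tz": 0, "wx": 0, "wy": 0, "wz": 0, "grip": 16}, {"tx": 27.9, "ty": 11, "tz": 0, "wx": 0, "wy": 0, "wz": 0, "grip": 16}, {"tx": 33.5, "ty": 13.2, "tz": 0, "wx": 0, "wy": 0, "wz": 0, "grip": 16}]'

```text
clock: 4.05
position: [0.4547, -0.123, 0.049]
tcp_rot: [3.087, 0.583, -0.001]
contact_force: [-0.6, -0.2, 0.3]
finger_gap: 0.187
gripper_force: 0.8
```

Call:
move_arm --increments '[{"tx": 5.6, "ty": 2.2, "tz": 0, "wx": 0, "wy": 0, "wz": 0, "grip": 16}, {"tx": 11.2, "ty": 4.4, "tz": 0, "wx": 0, "wy": 0, "wz": 0, "grip": 16}, {"tx": 16.7, "ty": 6.6, "tz": 0, "wx": 0, "wy": 0, "wz": 0, "grip": 16}, {"tx": 22.3, "ty": 8.8, "tz": 0, "wx": 0, "wy": 0, "wz": 0, "grip": 16}, {"tx": 27.9, "ty": 11, "tz": 0, "wx": 0, "wy": 0, "wz": 0, "grip": 16}]'

```text
clock: 4.55
position: [0.4827, -0.1121, 0.049]
tcp_rot: [-3.087, -0.582, 0.0]
contact_force: [0.0, -1.0, 0.5]
finger_gap: 0.185
gripper_force: 0.8
```

Call:
move_arm --increments '[{"tx": 5.6, "ty": 2.2, "tz": 0, "wx": 0, "wy": 0, "wz": 0, "grip": 16}, {"tx": 11.2, "ty": 4.4, "tz": 0, "wx": 0, "wy": 0, "wz": 0, "grip": 16}, {"tx": 16.7, "ty": 6.6, "tz": 0, "wx": 0, "wy": 0, "wz": 0, "grip": 16}, {"tx": 22.3, "ty": 8.8, "tz": 0, "wx": 0, "wy": 0, "wz": 0, "grip": 16}, {"tx": 27.9, "ty": 11, "tz": 0, "wx": 0, "wy": 0, "wz": 0, "grip": 16}]'

```text
clock: 5.05
position: [0.5106, -0.1011, 0.0489]
tcp_rot: [-3.087, -0.582, 0.0]
contact_force: [-1.8, -0.0, 0.8]
finger_gap: 0.187
gripper_force: 0.8
```

```bash
python3 look.py w5.png
```

```text
[ 0.51058572 -0.10105459  0.04894611] [-3.08711327e+00 -5.82227402e-01  1.27945825e-04] 0.18652914681267915 [-1.83949068e+00 -8.05212215e-04  7.79116370e-01] 5.05
tcp [318.14243191 275.05770807]
nut 0.62 [38.4, 2.1, 141.4, 35.7] [0.57566833 0.00929986 0.049     ]
spacer 0.96 [34.0, 0.0, 141.4, 34.9] [0.5755266  0.01626142 0.04      ]
thumbscrew 0.71 [487.5, 1.8, 600.8, 68.8] [ 0.63376841 -0.1472758   0.036     ]
thumbscrew 0.54 [0.8, 1.1, 639.5, 400.0] [ 0.53921164 -0.09080343  0.036     ]
pocket 0.93 [3.3, 0.0, 640.0, 400.0] [ 0.53673759 -0.09255458  0.026     ]
pocket 0.74 [484.8, 1.7, 601.0, 66.7] [ 0.63785601 -0.15186975  0.026     ]
circ 0.53429997 -0.0929 r mm 22.14 105
circ 0.5703 -0.0779 r mm 22.92 52
circ 0.4623 -0.1811 r mm 22.26 21
circ 0.49229997 -0.1631 r mm 18.18 24
dark [ 0.45858174 -0.12763657] [101.  177.5] 43655
dark [ 0.57209728 -0.07738081] [44.  43.5] 5592
dark [ 0.61056516 -0.02373899] [27.5 70. ] 3883
```

View pics/w5.png

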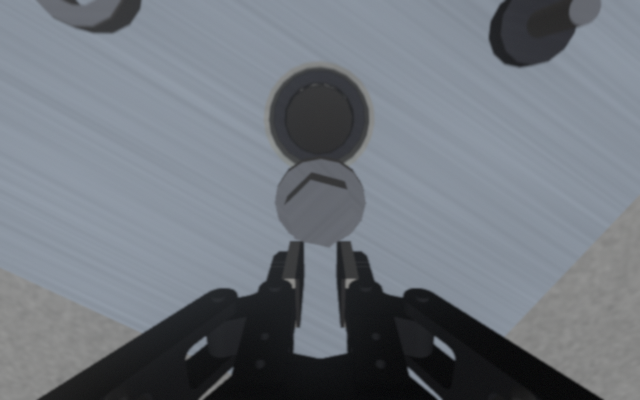

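The nut is at px (320,202) and the pocket at (319,117), in line with about 34 mm to go.

Call:
move_arm --increments '[{"tx": 5.6, "ty": 2.2, "tz": 0, "wx": 0, "wy": 0, "wz": 0, "grip": 16}, {"tx": 11.2, "ty": 4.4, "tz": 0, "wx": 0, "wy": 0, "wz": 0, "grip": 16}, {"tx": 16.7, "ty": 6.6, "tz": 0, "wx": 0, "wy": 0, "wz": 0, "grip": 16}, {"tx": 22.3, "ty": 8.7, "tz": 0, "wx": 0, "wy": 0, "wz": 0, "grip": 16}, {"tx": 26, "ty": 10.1, "tz": 0, "wx": 0, "wy": 0, "wz": 0, "grip": 16}]'

```text
clock: 5.8
position: [0.5368, -0.091, 0.049]
tcp_rot: [3.087, 0.583, 0.0]
contact_force: [-0.8, -0.6, 1.8]
finger_gap: 0.189
gripper_force: 0.7
```

Call:
move_arm --increments '[{"tx": 1.4, "ty": 0.5, "tz": 0, "wx": 0, "wy": 0, "wz": 0, "grip": 16}, {"tx": 2.8, "ty": 1.1, "tz": 0, "wx": 0, "wy": 0, "wz": 0, "grip": 16}, {"tx": 4.2, "ty": 1.6, "tz": 0, "wx": 0, "wy": 0, "wz": 0, "grip": 16}, {"tx": 5.1, "ty": 2, "tz": 0, "wx": 0, "wy": 0, "wz": 0, "grip": 16}]'

```text
clock: 6.2
position: [0.5413, -0.0891, 0.0489]
tcp_rot: [-3.087, -0.582, 0.0]
contact_force: [-1.1, 0.9, -0.6]
finger_gap: 0.19
gripper_force: 0.2
```

```bash
python3 look.py w6.png | grep -v dark
```

```text
[ 0.54125101 -0.08913519  0.04892916] [-3.08711073e+00 -5.82050717e-01  1.46345972e-04] 0.1895811931777215 [-1.09287081  0.86436133 -0.6224925 ] 6.2
tcp [318.14222066 275.05773153]
nut 0.61 [273.1, 153.7, 368.3, 244.2] [ 0.57450443 -0.07731589  0.049     ]
nut 0.59 [41.9, 14.8, 156.9, 119.7] [0.59185946 0.01545374 0.049     ]
spacer 0.83 [43.8, 16.4, 154.6, 117.2] [0.59061068 0.02125613 0.04      ]
thumbscrew 0.91 [477.1, 74.2, 573.6, 147.0] [ 0.63743947 -0.1439027   0.036     ]
pocket 0.87 [1.4, 0.0, 638.1, 397.3] [ 0.56771212 -0.07952763  0.026     ]
circ 0.5715 -0.0773 r mm 22.26 103
circ 0.5217 -0.0887 r mm 21.6 121
circ 0.49469998 -0.1703 r mm 20.52 14
```

View pics/w6.png

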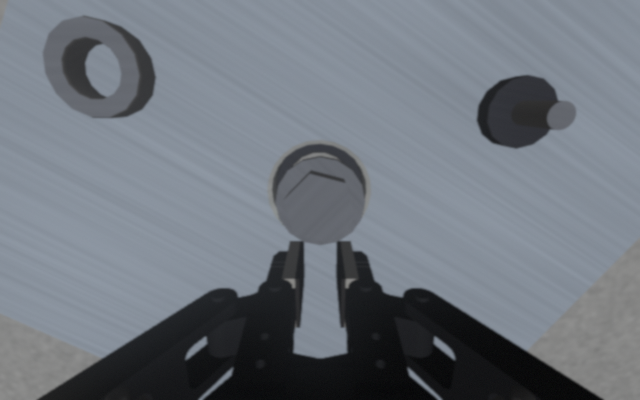

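The nut nearly covers the pocket, with a dark crescent left at px (320,150). I'll keep nudging slowly.

Call:
move_arm --increments '[{"tx": 0.9, "ty": 0.4, "tz": 0, "wx": 0, "wy": 0, "wz": 0, "grip": 16}, {"tx": 1.9, "ty": 0.7, "tz": 0, "wx": 0, "wy": 0, "wz": 0, "grip": 16}]'

```text
clock: 6.65
position: [0.5432, -0.0885, 0.049]
tcp_rot: [-3.087, -0.582, 0.0]
contact_force: [-0.4, -0.4, 0.2]
finger_gap: 0.187
gripper_force: 0.0
```

Call:
move_arm --increments '[{"tx": 0.9, "ty": 0.4, "tz": 0, "wx": 0, "wy": 0, "wz": 0, "grip": 16}, {"tx": 0.9, "ty": 0.4, "tz": 0, "wx": 0, "wy": 0, "wz": 0, "grip": 16}]'

```text
clock: 6.85
position: [0.5443, -0.088, 0.049]
tcp_rot: [3.087, 0.582, 0.0]
contact_force: [-0.1, 0.3, -0.7]
finger_gap: 0.185
gripper_force: 0.0
```

```bash
python3 look.py w7.png | grep -v dark
```

```text
[ 0.54427166 -0.08803286  0.04902003] [3.08709052e+00 5.82342057e-01 3.92341518e-04] 0.18534603069660552 [-0.05589482  0.30372414 -0.72796656] 6.85
tcp [318.14280902 275.05718754]
nut 0.63 [271.1, 155.7, 363.3, 248.3] [ 0.57574904 -0.075362    0.049     ]
spacer 0.9 [47.5, 25.0, 158.0, 125.3] [0.5910536  0.02061628 0.04      ]
thumbscrew 0.86 [476.8, 87.1, 571.3, 154.7] [ 0.63671159 -0.14461852  0.036     ]
pocket 0.93 [4.6, 0.0, 638.4, 398.9] [ 0.57064022 -0.07937179  0.026     ]
circ 0.5715 -0.0779 r mm 22.26 103
circ 0.5259 -0.1505 r mm 18.12 24
```

View pics/w7.png

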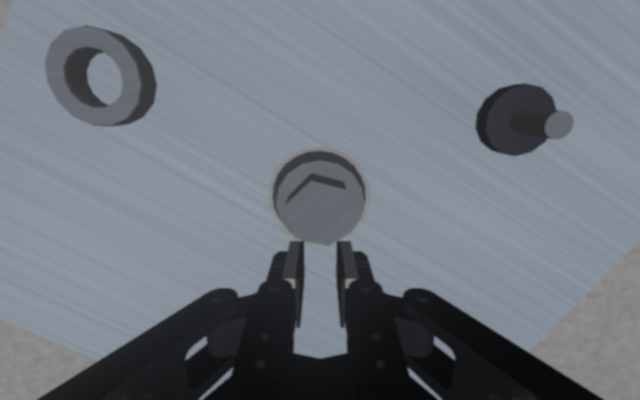

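The nut dropped: the pocket rim shows all round it at (319,197) and there's no contact force. I'll back off, rise, shut the fingers and centre over the pocket.

Call:
move_arm --increments '[{"tx": -9.3, "ty": -3.7, "tz": 0, "wx": 0, "wy": 0, "wz": 0, "grip": 16}, {"tx": -9.3, "ty": -3.7, "tz": 25, "wx": 0, "wy": 0, "wz": 0, "grip": 16}, {"tx": -9.3, "ty": -3.7, "tz": 45, "wx": 0, "wy": 0, "wz": 0, "grip": 0}, {"tx": 10, "ty": 4, "tz": 45, "wx": 0, "wy": 0, "wz": 0, "grip": 0}, {"tx": 26.3, "ty": 10.2, "tz": 45, "wx": 0, "wy": 0, "wz": 0, "grip": 0}]'

```text
clock: 7.6
position: [0.5705, -0.0782, 0.095]
tcp_rot: [3.087, 0.581, 0.002]
contact_force: [-0.1, -0.5, -0.7]
finger_gap: -0.001
gripper_force: 0.0
```

Call:
move_arm --increments '[{"tx": 0, "ty": 0, "tz": -10, "wx": 0, "wy": 0, "wz": 0, "grip": 0}, {"tx": 0, "ty": 0, "tz": -18, "wx": 0, "wy": 0, "wz": 0, "grip": 0}, {"tx": 0, "ty": 0, "tz": -22, "wx": 0, "wy": 0, "wz": 0, "grip": 0}, {"tx": 0, "ty": 0, "tz": -25, "wx": 0, "wy": 0, "wz": 0, "grip": 0}, {"tx": 0, "ty": 0, "tz": -25, "wx": 0, "wy": 0, "wz": 0, "grip": 0}]'

```text
clock: 8.1
position: [0.5697, -0.078, 0.0685]
tcp_rot: [-3.087, -0.582, 0.002]
contact_force: [0.1, 0.3, 0.2]
finger_gap: -0.002
gripper_force: 0.0
```

```bash
python3 look.py w8.png | grep -v dark
python3 - <<'E'
from h import *
print(proj(cam("wrist"),[.571,-.0776,.045]))
E
```

```text
[ 0.5696843  -0.0780184   0.06846609] [-3.08687996e+00 -5.81534753e-01  1.56171806e-03] -0.0017550918272664646 [0.05714781 0.30247481 0.19776074] 8.1
tcp [318.14075432 275.05959982]
nut 0.72 [283.4, 197.7, 359.4, 256.4] [ 0.58395743 -0.07403563  0.049     ]
spacer 0.65 [95.5, 101.0, 181.4, 177.6] [0.59067523 0.02190669 0.04      ]
thumbscrew 0.74 [452.9, 144.5, 523.7, 199.0] [ 0.63732697 -0.14313952  0.036     ]
pocket 0.57 [2.8, 0.0, 640.0, 360.0] [ 0.60050321 -0.06762816  0.026     ]
circ 0.5715 -0.0773 r mm 22.26 103
circ 0.4659 -0.058699995 r mm 18.72 15
circ 0.5379 -0.053299993 r mm 19.68 138
[318.06101808 248.88403257]
```

View pics/w8.png

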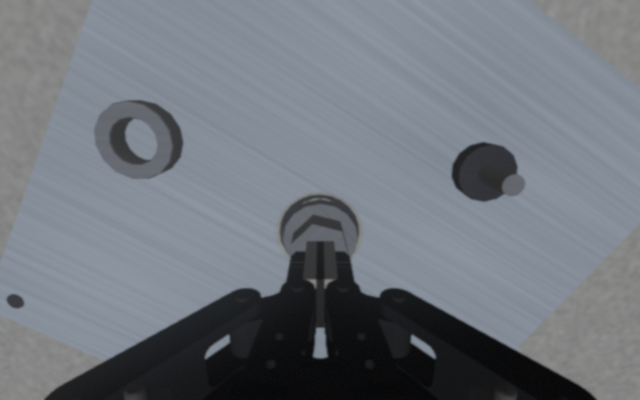

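The fingers are shut and over the nut's hex, and the spacer and thumbscrew are unmoved. Now I press down in small steps.

Call:
move_arm --increments '[{"tx": 0.5, "ty": 0, "tz": -1, "wx": 0, "wy": 0, "wz": 0, "grip": 0}, {"tx": 0.5, "ty": 0, "tz": -2, "wx": 0, "wy": 0, "wz": 0, "grip": 0}, {"tx": 0.5, "ty": 0, "tz": -3, "wx": 0, "wy": 0, "wz": 0, "grip": 0}]'

```text
clock: 8.65
position: [0.5709, -0.0778, 0.0659]
tcp_rot: [3.087, 0.582, 0.0]
contact_force: [0.0, 0.1, 0.1]
finger_gap: -0.001
gripper_force: 0.0
```

Call:
move_arm --increments '[{"tx": 0, "ty": 0, "tz": -0.5, "wx": 0, "wy": 0, "wz": 0, "grip": 0}, {"tx": 0, "ty": 0, "tz": -1, "wx": 0, "wy": 0, "wz": 0, "grip": 0}]'

```text
clock: 8.85
position: [0.5708, -0.0778, 0.0649]
tcp_rot: [-3.087, -0.582, 0.0]
contact_force: [0.6, -0.2, 0.2]
finger_gap: 0.002
gripper_force: 0.0
```

Call:
move_arm --increments '[{"tx": 0, "ty": 0, "tz": -0.5, "wx": 0, "wy": 0, "wz": 0, "grip": 0}, {"tx": 0, "ty": 0, "tz": -1, "wx": 0, "wy": 0, "wz": 0, "grip": 0}]'

```text
clock: 9.05
position: [0.5709, -0.0779, 0.0639]
tcp_rot: [-3.087, -0.582, 0.0]
contact_force: [-0.5, -0.1, 2.7]
finger_gap: -0.002
gripper_force: 1.6
```

Call:
move_arm --increments '[{"tx": 0, "ty": 0, "tz": -0.5, "wx": 0, "wy": 0, "wz": 0, "grip": 0}, {"tx": 0, "ty": 0, "tz": -0.5, "wx": 0, "wy": 0, "wz": 0, "grip": 0}]'

```text
clock: 9.25
position: [0.5709, -0.0779, 0.0636]
tcp_rot: [3.087, 0.582, 0.0]
contact_force: [-0.4, 0.7, 1.9]
finger_gap: -0.001
gripper_force: 0.9
```

Contact at z 0.064 means the nut sits 4 mm below the deck top, as expected.

Call:
move_arm --increments '[{"tx": 0, "ty": 0, "tz": -0.5, "wx": 0, "wy": 0, "wz": 0, "grip": 0}, {"tx": 0, "ty": 0, "tz": -1, "wx": 0, "wy": 0, "wz": 0, "grip": 0}]'

```text
clock: 9.45
position: [0.5709, -0.0778, 0.0626]
tcp_rot: [3.087, 0.582, 0.0]
contact_force: [-1.3, 0.5, 3.5]
finger_gap: -0.002
gripper_force: 1.5
```

Call:
move_arm --increments '[{"tx": 0, "ty": 0, "tz": -0.5, "wx": 0, "wy": 0, "wz": 0, "grip": 0}, {"tx": 0, "ty": 0, "tz": -1, "wx": 0, "wy": 0, "wz": 0, "grip": 0}]'

```text
clock: 9.65
position: [0.5709, -0.0779, 0.0615]
tcp_rot: [3.087, 0.582, 0.0]
contact_force: [-1.7, 0.4, 2.7]
finger_gap: -0.004
gripper_force: 1.5
```

Call:
move_arm --increments '[{"tx": 0, "ty": 0, "tz": -0.5, "wx": 0, "wy": 0, "wz": 0, "grip": 0}, {"tx": 0, "ty": 0, "tz": -1, "wx": 0, "wy": 0, "wz": 0, "grip": 0}]'

```text
clock: 9.85
position: [0.5709, -0.0779, 0.0605]
tcp_rot: [3.087, 0.582, 0.0]
contact_force: [-0.7, 0.1, 2.9]
finger_gap: 0.001
gripper_force: 1.5
```

Call:
move_arm --increments '[{"tx": 0, "ty": 0, "tz": -0.4, "wx": 0, "wy": 0, "wz": 0, "grip": 0}, {"tx": 0, "ty": 0, "tz": -0.8, "wx": 0, "wy": 0, "wz": 0, "grip": 0}]'

```text
clock: 10.05
position: [0.5709, -0.0779, 0.0596]
tcp_rot: [3.087, 0.582, 0.0]
contact_force: [-0.8, -0.3, 3.6]
finger_gap: 0.001
gripper_force: 1.5
```

Run:
```python
from h import *
s=r.read_state();print(s["position"],s["contact_force"],s["torque"])
c,im=shot("scene","s2.png"); t,im2=shot("top","t3.png")
for n,cc in(("scene",c),("top",t)):
  for m in spotter.masks_of("nut",n)[:2]: print(n,m["p"],m["bbox"],proj(cc,[.571,-.0776,.035]))
```

```text
[ 0.57087761 -0.07785168  0.05963358] [-0.78902196 -0.33202255  3.64838938] [0.01988417 0.17588172 0.01611618]
```

Call:
move_arm --increments '[{"tx": 0, "ty": 0, "tz": -0.3, "wx": 0, "wy": 0, "wz": 0, "grip": 0}, {"tx": 0, "ty": 0, "tz": -0.6, "wx": 0, "wy": 0, "wz": 0, "grip": 0}]'

```text
clock: 10.45
position: [0.5709, -0.0779, 0.0591]
tcp_rot: [3.087, 0.582, 0.0]
contact_force: [-0.1, 0.4, 4.2]
finger_gap: -0.001
gripper_force: 1.5
```

Call:
move_arm --increments '[{"tx": 0, "ty": 0, "tz": -0.3, "wx": 0, "wy": 0, "wz": 0, "grip": 0}, {"tx": 0, "ty": 0, "tz": -0.6, "wx": 0, "wy": 0, "wz": 0, "grip": 0}]'

```text
clock: 10.65
position: [0.5709, -0.0779, 0.0585]
tcp_rot: [3.087, 0.582, 0.0]
contact_force: [-1.0, -0.1, 3.0]
finger_gap: -0.0
gripper_force: 1.5
```

Call:
move_arm --increments '[{"tx": 0, "ty": 0, "tz": -0.3, "wx": 0, "wy": 0, "wz": 0, "grip": 0}, {"tx": 0, "ty": 0, "tz": -0.6, "wx": 0, "wy": 0, "wz": 0, "grip": 0}]'

```text
clock: 10.85
position: [0.5709, -0.0779, 0.0579]
tcp_rot: [-3.087, -0.582, -0.0]
contact_force: [0.2, -0.3, 3.2]
finger_gap: -0.003
gripper_force: 1.5
```

Tracking is stiff (under 0.1 mm offset at 3 N), so I'll use small bounded steps.

Call:
move_arm --increments '[{"tx": 0, "ty": 0, "tz": -0.15, "wx": 0, "wy": 0, "wz": 0, "grip": 0}, {"tx": 0, "ty": 0, "tz": -0.3, "wx": 0, "wy": 0, "wz": 0, "grip": 0}]'

```text
clock: 11.05
position: [0.5709, -0.0778, 0.0576]
tcp_rot: [-3.087, -0.582, -0.0]
contact_force: [-0.0, 0.2, 3.4]
finger_gap: -0.0
gripper_force: 1.5
```

Call:
move_arm --increments '[{"tx": 0, "ty": 0, "tz": -0.2, "wx": 0, "wy": 0, "wz": 0, "grip": 0}, {"tx": 0, "ty": 0, "tz": -0.4, "wx": 0, "wy": 0, "wz": 0, "grip": 0}]'

```text
clock: 11.25
position: [0.5709, -0.0779, 0.0572]
tcp_rot: [3.087, 0.582, 0.0]
contact_force: [-0.4, -0.5, 3.5]
finger_gap: -0.0
gripper_force: 1.5
```

Call:
move_arm --increments '[{"tx": 0, "ty": 0, "tz": -0.2, "wx": 0, "wy": 0, "wz": 0, "grip": 0}, {"tx": 0, "ty": 0, "tz": -0.4, "wx": 0, "wy": 0, "wz": 0, "grip": 0}]'

```text
clock: 11.45
position: [0.5709, -0.0779, 0.0568]
tcp_rot: [3.087, 0.582, 0.0]
contact_force: [-0.9, 0.5, 2.9]
finger_gap: -0.002
gripper_force: 1.5
```

Call:
move_arm --increments '[{"tx": 0, "ty": 0, "tz": -0.2, "wx": 0, "wy": 0, "wz": 0, "grip": 0}, {"tx": 0, "ty": 0, "tz": -0.4, "wx": 0, "wy": 0, "wz": 0, "grip": 0}]'

```text
clock: 11.65
position: [0.5709, -0.0779, 0.0564]
tcp_rot: [3.087, 0.582, 0.0]
contact_force: [-0.3, 0.5, 3.0]
finger_gap: 0.002
gripper_force: 1.5
```

Call:
move_arm --increments '[{"tx": 0, "ty": 0, "tz": -0.2, "wx": 0, "wy": 0, "wz": 0, "grip": 0}, {"tx": 0, "ty": 0, "tz": -0.4, "wx": 0, "wy": 0, "wz": 0, "grip": 0}]'

```text
clock: 11.85
position: [0.5709, -0.0779, 0.056]
tcp_rot: [-3.087, -0.582, 0.0]
contact_force: [-1.1, -0.5, 3.0]
finger_gap: 0.003
gripper_force: 1.5
```

Call:
move_arm --increments '[{"tx": 0, "ty": 0, "tz": -0.2, "wx": 0, "wy": 0, "wz": 0, "grip": 0}, {"tx": 0, "ty": 0, "tz": -0.4, "wx": 0, "wy": 0, "wz": 0, "grip": 0}]'

```text
clock: 12.05
position: [0.5709, -0.0779, 0.0556]
tcp_rot: [3.087, 0.582, 0.0]
contact_force: [-0.7, 0.6, 2.8]
finger_gap: -0.0
gripper_force: 1.5
```

Call:
move_arm --increments '[{"tx": 0, "ty": 0, "tz": -0.2, "wx": 0, "wy": 0, "wz": 0, "grip": 0}, {"tx": 0, "ty": 0, "tz": -0.4, "wx": 0, "wy": 0, "wz": 0, "grip": 0}]'

```text
clock: 12.25
position: [0.5709, -0.0778, 0.0552]
tcp_rot: [3.087, 0.582, 0.0]
contact_force: [-0.3, -0.2, 2.2]
finger_gap: -0.0
gripper_force: 1.5
```

Call:
move_arm --increments '[{"tx": 0, "ty": 0, "tz": -0.2, "wx": 0, "wy": 0, "wz": 0, "grip": 0}, {"tx": 0, "ty": 0, "tz": -0.4, "wx": 0, "wy": 0, "wz": 0, "grip": 0}]'

```text
clock: 12.45
position: [0.5709, -0.0779, 0.0548]
tcp_rot: [3.087, 0.582, 0.0]
contact_force: [-0.3, -0.4, 2.9]
finger_gap: 0.002
gripper_force: 1.5
```

Call:
move_arm --increments '[{"tx": 0, "ty": 0, "tz": -0.2, "wx": 0, "wy": 0, "wz": 0, "grip": 0}, {"tx": 0, "ty": 0, "tz": -0.4, "wx": 0, "wy": 0, "wz": 0, "grip": 0}]'

```text
clock: 12.65
position: [0.5709, -0.0779, 0.0545]
tcp_rot: [3.087, 0.582, 0.0]
contact_force: [-0.8, 0.8, 6.2]
finger_gap: 0.002
gripper_force: 3.2
```

The force is rising, so it's probably on the ledge (about 13.5 mm deep). Steps get finer.

Call:
move_arm --increments '[{"tx": 0, "ty": 0, "tz": -0.1, "wx": 0, "wy": 0, "wz": 0, "grip": 0}, {"tx": 0, "ty": 0, "tz": -0.1, "wx": 0, "wy": 0, "wz": 0, "grip": 0}]'

```text
clock: 12.85
position: [0.5709, -0.0779, 0.0545]
tcp_rot: [3.087, 0.582, 0.0]
contact_force: [-0.6, 0.5, 6.4]
finger_gap: 0.001
gripper_force: 2.7
```

Call:
move_arm --increments '[{"tx": 0, "ty": 0, "tz": -0.1, "wx": 0, "wy": 0, "wz": 0, "grip": 0}, {"tx": 0, "ty": 0, "tz": -0.2, "wx": 0, "wy": 0, "wz": 0, "grip": 0}]'

```text
clock: 13.05
position: [0.5709, -0.0779, 0.0545]
tcp_rot: [3.087, 0.582, 0.0]
contact_force: [-2.6, 0.1, 8.8]
finger_gap: -0.003
gripper_force: 4.1
```

z is stuck at 0.0545 while the force climbs about 12 N/mm, so it's on the ledge. Next I aim for about 15 N.

Call:
move_arm --increments '[{"tx": 0, "ty": 0, "tz": -0.15, "wx": 0, "wy": 0, "wz": 0, "grip": 0}, {"tx": 0, "ty": 0, "tz": -0.3, "wx": 0, "wy": 0, "wz": 0, "grip": 0}]'

```text
clock: 13.25
position: [0.5709, -0.0778, 0.0545]
tcp_rot: [3.087, 0.582, 0.001]
contact_force: [-3.0, 1.0, 11.9]
finger_gap: -0.003
gripper_force: 5.8
```

Call:
move_arm --increments '[{"tx": 0, "ty": 0, "tz": -0.25, "wx": 0, "wy": 0, "wz": 0, "grip": 0}, {"tx": 0, "ty": 0, "tz": -0.25, "wx": 0, "wy": 0, "wz": 0, "grip": 0}]'

```text
clock: 13.45
position: [0.5709, -0.0779, 0.0544]
tcp_rot: [3.087, 0.582, 0.001]
contact_force: [-3.2, 0.5, 12.9]
finger_gap: -0.002
gripper_force: 6.3
```

Call:
move_arm --increments '[{"tx": 0, "ty": 0, "tz": -0.15, "wx": 0, "wy": 0, "wz": 0, "grip": 0}, {"tx": 0, "ty": 0, "tz": -0.15, "wx": 0, "wy": 0, "wz": 0, "grip": 0}, {"tx": 0, "ty": 0, "tz": -0.15, "wx": 0, "wy": 0, "wz": 0, "grip": 0}]'

```text
clock: 13.75
position: [0.5709, -0.0779, 0.0545]
tcp_rot: [3.087, 0.582, 0.001]
contact_force: [-3.4, 0.3, 13.6]
finger_gap: -0.004
gripper_force: 6.9
```

Call:
move_arm --increments '[{"tx": 0, "ty": 0, "tz": -0.1, "wx": 0, "wy": 0, "wz": 0, "grip": 0}, {"tx": 0, "ty": 0, "tz": -0.1, "wx": 0, "wy": 0, "wz": 0, "grip": 0}, {"tx": 0, "ty": 0, "tz": -0.1, "wx": 0, "wy": 0, "wz": 0, "grip": 0}, {"tx": 0, "ty": 0, "tz": -0.1, "wx": 0, "wy": 0, "wz": 0, "grip": 0}, {"tx": 0, "ty": 0, "tz": -0.1, "wx": 0, "wy": 0, "wz": 0, "grip": 0}]'

```text
clock: 14.25
position: [0.5709, -0.0779, 0.0544]
tcp_rot: [3.087, 0.582, 0.001]
contact_force: [-4.0, 1.2, 15.7]
finger_gap: -0.001
gripper_force: 7.4
```

Call:
move_arm --increments '[{"tx": 0, "ty": 0, "tz": 0, "wx": 0, "wy": 0, "wz": 0, "grip": 0}, {"tx": 0, "ty": 0, "tz": 0, "wx": 0, "wy": 0, "wz": 0, "grip": 0}, {"tx": 0, "ty": 0, "tz": 0, "wx": 0, "wy": 0, "wz": 0, "grip": 0}, {"tx": 0, "ty": 0, "tz": 0, "wx": 0, "wy": 0, "wz": 0, "grip": 0}, {"tx": 0, "ty": 0, "tz": 0, "wx": 0, "wy": 0, "wz": 0, "grip": 0}]'

```text
clock: 14.75
position: [0.5709, -0.0778, 0.0544]
tcp_rot: [3.087, 0.582, 0.001]
contact_force: [-4.4, 0.7, 14.8]
finger_gap: 0.002
gripper_force: 7.4
```

A steady 15 N held for 1 s with no further sinking. Now I back away straight up and check.

Call:
move_arm --increments '[{"tx": 0, "ty": 0, "tz": 1.5, "wx": 0, "wy": 0, "wz": 0, "grip": 0}, {"tx": 0, "ty": 0, "tz": 8, "wx": 0, "wy": 0, "wz": 0, "grip": 0}, {"tx": 0, "ty": 0, "tz": 30, "wx": 0, "wy": 0, "wz": 0, "grip": 0}, {"tx": 0, "ty": 0, "tz": 70, "wx": 0, "wy": 0, "wz": 0, "grip": 0}, {"tx": -30, "ty": -10, "tz": 110, "wx": 0, "wy": 0, "wz": 0, "grip": 0}]'

```text
clock: 15.25
position: [0.5428, -0.0873, 0.1631]
tcp_rot: [-3.086, -0.584, 0.0]
contact_force: [1.7, -1.5, 0.9]
finger_gap: 0.005
gripper_force: 0.0
```

Call:
move_arm --increments '[{"tx": -25, "ty": -10, "tz": 20, "wx": 0, "wy": 0, "wz": 0, "grip": 0}, {"tx": -50, "ty": -20, "tz": 30, "wx": 0, "wy": 0, "wz": 0, "grip": 0}, {"tx": -50, "ty": -20, "tz": 30, "wx": 0, "wy": 0, "wz": 0, "grip": 0}, {"tx": -50, "ty": -20, "tz": 30, "wx": 0, "wy": 0, "wz": 0, "grip": 0}]'

```text
clock: 15.65
position: [0.4914, -0.1079, 0.1929]
tcp_rot: [3.087, 0.581, 0.001]
contact_force: [-0.0, -0.2, 0.4]
finger_gap: -0.001
gripper_force: 0.0
```

```bash
python3 look.py w9.png | grep -v dark
python3 - <<'E'
from h import *
c=cam("wrist"); im=cv2.imread("pics/w9.png")
# brightness along pocket-ring between flange and rim at z=.026, and flange disc at its expected height
print(proj(c,[.571,-.0776,.0355]))
g=cv2.cvtColor(im,cv2.COLOR_BGR2GRAY)
for rr,z in [(.008,.0355),(.018,.0215),(.022,.026),(.026,.026)]:
    print(rr,[int(g[tuple(proj(c,[.571+rr*np.cos(a),-.0776+rr*np.sin(a),z]).round().astype(int)[::-1])]) for a in np.arange(12)*np.pi/6])
E
```

```text
[ 0.49136344 -0.10786512  0.19294307] [3.08702848e+00 5.80769212e-01 1.38809090e-03] -0.0008988769445526668 [-0.03356252 -0.2467163   0.4288892 ] 15.65
tcp [318.13976675 275.05779937]
nut 0.67 [294.6, 65.0, 345.2, 113.9] [ 0.56756159 -0.07897825  0.049     ]
spacer 0.62 [180.1, 1.0, 234.6, 39.0] [0.58362697 0.0212311  0.04      ]
thumbscrew 0.8 [404.9, 19.1, 443.7, 55.1] [ 0.63520951 -0.14226333  0.036     ]
pocket 0.93 [95.8, 0.0, 568.4, 290.5] [ 0.52727464 -0.10664166  0.026     ]
circ 0.5697 -0.0779 r mm 22.56 101
[320.63595309  85.55347543]
0.008 [101, 102, 102, 102, 101, 101, 100, 100, 101, 101, 101, 102]
0.018 [95, 95, 101, 101, 99, 98, 100, 100, 103, 101, 100, 98]
0.022 [100, 78, 91, 66, 75, 76, 86, 87, 99, 102, 107, 109]
0.026 [136, 139, 138, 136, 133, 135, 137, 138, 135, 136, 138, 135]
```

The flange is evenly lit. The underside is 13.6 mm below the deck top, within the ledge range, and the spacer and thumbscrew are unmoved. Handing in.

```bash
python3 -c "
from rig import close_job
print(close_job())"
```

```text
the job is handed in; nothing more can be done
None
```

The nut was pushed into the pocket and pressed down onto the ledge, about 13.6 mm below the deck top, with a steady hold of about 15 N (peak reading 16.3 N, including sideways force); the arm then backed clear, the spacer and thumbscrew had not moved, and the job is handed in at about 16 s.

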